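# Check a sprung gauge in its setting block, then hold it on the globe's pole

## Robot

A 6-joint arm with a two-finger parallel gripper is mounted at the origin on the work surface; the furniture and walls round the work are solid. World frame = base frame: x ahead of the robot, y to its left, z up, the work surface at z = 0. Lengths are in mm, angles in rad, forces in N, time in s.
With the tool pointing down it reaches from about 350 to 925 mm from the base axis. Payload 6.4 kg.
Tool frame: the origin (TCP) lies at the very end of the fingers, on their centre line; the grasp point (between the pads) lies 19 mm behind it; z points along the fingers, y is the line along which they close (so a half turn about z gives the same grasp; the last joint's range is limited). The gripper opens to 85 mm and grips with 20 to 120 N. Pads are 22 mm wide; open, the fingers measure 114 mm over their backs; the gripper's body (76 mm by 85 mm) begins 54 mm behind the grasp point. The pads swing forward as they close: fully open they stand 13 mm farther back than shut.
Start: joints at [0.943, 0.245, 1.558, -0, 1.339, -0.174], TCP at [284.949, 584.225, 231.29] pointing down, gripper open.
Joint ranges: [-3.13, 3.13], [-1.02, 2.26], [0.13, 2.54], [-0.95, 4.09], [0.21, 2.88], [-2.74, 2.74]. Speed limits (rad/s): [2.57, 2.57, 3.14, 3.14, 3.14, 3.14].

## Interface

Orientations are given as a unit quaternion [w, x, y, z].
In Python, from plant import sense, read_camera, get_calibration, close_job gives the robot as it stands.
- The arm moves only by the tool play_rows, never from a script. Its argument "motion" is a list that holds one entry, the list of rows, each a list of 7 numbers: the shift along the tool's x, y, z in m, then the turn, a rotation vector about the tool's x, y, z in rad, then the closure, from -1 (fully open) to 1 (shut), so that 0 is half open. A call has exactly 8 rows; each row shifts and turns the commanded pose from where the row before left it, along the tool's axes as they then stand; what a row does not reach is not made up. A row lasts 1/12 s, in which the tool goes at most 41.7 mm and 7.16 degrees, less where a joint would pass 70% of its speed; a pose out of reach is approached as far as the arm can. A call is refused whole if a number of a shift passes 0.0417 or a number of a turn 0.125, either way. A call with a gripper value outside its range is refused whole. The fingers move at their own pace and stop on an object; the grip force is fixed at half the most. Time passes only in rows, so rows that do not move let the fingers close, or fill a call up. It gives the time, the measured TCP pose, the force, the opening and the grip force at its end, in the units of the state.
- sense(): the state, without advancing time (a new reading comes with each control period).
- read_camera(name): name is "scene" or "top" or "wrist"; returns (picture, depth): 420x560x3 uint8, red, green, blue; 420x560 float32, mm along the optical axis (not along the pixel's ray), 0 where there is no reading.
- get_calibration(name): a dict with "K" (3x3 intrinsics, pixels), "k1" (the pictures are not rectified: a ray, as slopes to the right and down, at radius r is drawn at 1 + k1 r^2 times it, then the intrinsics apply), "view" (4x4, takes a point from world to camera coordinates). Camera axes: x right, y down, z forward; pixel columns grow to the right and rows downward; lengths in mm; the calibration is good to about 2 mm. A picture is of the moment at which its call begins: read the wrist's pose just before it. get_calibration takes no time and is no camera call; for the wrist camera it gives the pose at the moment of the call.
- close_job(): hands the job in; it is judged then, once.
The state is a dict: "time": time; "qpos": joint angles; "dq": joint speeds; "joint_efforts": joint torques, N m; "tool_pos": TCP position; "ee_rot": TCP orientation; "ft_force": force on the tool from outside, world axes, zero at the start; "wrist_torque": the same for the moment, N m; "opening": finger opening in mm; "grasp_force": force on a finger pad.
Only numpy, scipy, OpenCV 4.12 (cv2) and the standard library are available. Lean on these libraries where they do the work, as an engineer would, in place of code of your own. Each camera call takes 0.05 s, during which the arm holds its last target. There are 200 camera calls.

## Task

Lift the sprung gauge out of its wooden stand and check it first: lower its blade into the slot of the steel setting block until the blade stands on the slot's floor and has been pushed about half way up its travel, and pause there a second. Then set the blade on the middle of the brass plate at the globe's tilted pole, with the gauge square to the plate, and press gently until the blade is again pushed about half way up its travel. Finish while still holding the gauge there like that, and leave the other things on the table where they are.

Things in the scene. Friction and masses are not known exactly. Their poses are not given: they have to be found in the camera images.
- gauge: the sprung gauge, loose, about 105 g, upright in the stand at the start. z runs along it from blade to handle; origin at the tip of the blade when fully out. Along z: flat steel blade 0 to 28 mm (16 mm wide along x, 4 thick along y); square barrel, 18 mm wide, 28 to 56; square collar, 28 mm wide, 56 to 61; grey handle, 30 (x) x 24 (y) mm, 61 to 130
- gauge_blade (a joint): how far the blade is pushed up into the barrel, m: 0 fully out (as at the start), 0.012 fully in, 0.006 half way; spring of 400 N/m with 0.8 N of preload, so about 3.2 N at half way
- blade_tip (a point): middle of the blade's lower end; it moves with the blade; axes as those of the gauge
- stand: wooden stand, fixed, 80 (x) x 70 (y) x 75 mm high, origin at the centre of its underside. A square well 21 mm wide in the middle of its top takes the gauge's blade and barrel; the collar rests on the top, so the gauge's origin is 19 mm above the table and the gauge must rise 60 mm straight up to come clear. The gauge's x and y lie along the stand's, within a few degrees
- setting_block: steel setting block, fixed, 80 (x) x 60 (y) x 30 mm high, origin at the centre of its underside. It and the stand may change places
- slot_mouth (a point): centre of the mouth of the slot in the middle of the setting block's top, 30 mm above the table; axes as the block's. The slot is 22 mm long along x, 10 mm wide along y, 14 mm deep and closed at the bottom (its floor is flat)
- globe: plaster globe, 210 mm across, fixed in a low wooden cradle so that its pole leans 20 degrees off vertical, roughly towards the robot (the direction varies by up to 26 degrees). Origin at the end of its axis opposite the pole plate (105 mm from its centre), z along its axis towards the pole plate
- pole_mark (a point): middle of the flat top of the round brass plate, 40 mm across, at the globe's pole, 2 mm proud of the ball, about 220 mm above the table; a thin ring 11 mm across is drawn round it; z is square to the plate, outwards and up
- small_jar_1: bystander: small glass jar with a yellow lid, 36 mm across, 48 mm high, loose, at the back of the table; origin at the centre of its underside
- small_jar_2: bystander: small glass jar with a yellow lid, 36 mm across, 50 mm high, loose, beside the other; origin at the centre of its underside
- eraser: bystander: small eraser, 18 x 38 x 11 mm, loose, between the setting block or stand and the globe, on the robot's side; origin at the centre of its underside
- gauge_handle (a point): point in the middle of the gauge's handle, 102 mm up its z axis; a good place to grip, across y (24 mm). A round dial, 34 mm across, stands 9 mm out of the handle's -x face, centred 88 mm up the gauge; it does not move
There are look-alikes about, which are no part of the job. There is more than one size of the gauge; the one meant has the size given above.

How it is judged (in metres and radians):
On the way:
1. the gauge's blade stands on the floor of the setting block's slot, pushed about half way up its travel (3 to 9 mm of 12), the gauge held in the fingers (value of joint gauge_blade between 0.003 and 0.009 m and z of blade_tip in the frame of slot_mouth below -0.011 m and horizontal distance between blade_tip and slot_mouth below 0.008 m and angle between the z axis of gauge and the z axis of slot_mouth, either way round below 0.14 rad and contact force between gauge and setting_block above 0.4 N and contact force between the fingers and gauge above 1 N), for 0.3 s.
At the end, for the whole second after the job is handed in: the fingers hold the gauge with the tip of its blade within 8 mm of the middle of the brass pole plate, the gauge within 8 degrees of square to the plate, the blade pushed 3 to 9 mm up its 12 mm travel (contact force 0.4 to 10 N), at rest (value of joint gauge_blade between 0.003 and 0.009 m and distance between blade_tip and pole_mark below 0.008 m and angle between the z axis of gauge and the z axis of pole_mark, either way round below 0.14 rad and contact force between gauge and globe between 0.4 and 10 N and contact force between the fingers and gauge above 1 N and linear speed of gauge below 0.02 m/s); the arm keeps its last pose, push and grip.
It fails at once if the gauge is pressed hard on the globe (over 15 N) (contact force between gauge and globe above 15 N).
It fails at once if the first small jar is pushed from its place (more than 30 mm) (distance of small_jar_1 from where it was at the start of the episode above 0.03 m).
It fails at once if the second small jar is pushed from its place (more than 30 mm) (distance of small_jar_2 from where it was at the start of the episode above 0.03 m).
It fails at once if the eraser is pushed from its place (more than 30 mm) (distance of eraser from where it was at the start of the episode above 0.03 m).
It also fails if it takes over 48 s, if anything falls off the work surface, if the arm or the gripper's body presses on something with over 40 N, if the wrist force passes 120 N, or if a joint passes its speed limit or range.

## Working session

There is one attempt and no reset: what is moved stays moved. The work goes in short steps, Python scripts to look and compute and a tool call to move; the robot and the scene stay as the last step left them, time stands still between calls to the robot, and variables do not carry over. Pictures are saved under pics/ and viewed, at most 10 in all, crops included, and the job is handed in when it is done.

Besides the shell and the picture viewer there is one more tool, called as a command line: name --argument value ..., lists and objects as JSON in quotes. play_rows: Moves the arm, as the interface text tells. Its arguments: {"type":"object","properties":{"motion":{"type":"array","items":{"type":"array","items":{"type":"array","items":{"type":"number"}}}}},"required":["motion"]}

```bash
ls; mkdir -p pics; cat > h.py <<'E'
import numpy as np, cv2
from plant import sense, read_camera, get_calibration, close_job
from scipy.spatial.transform import Rotation as R
def save(n,im): cv2.imwrite('pics/'+n,im[:,:,::-1])
def grab(c,n):
    cal=get_calibration(c); im,d=read_camera(c); np.savez('pics/'+n+'.npz',im=im,d=d,K=cal['K'],k1=cal['k1'],view=cal['view']); save(n+'.png',im); return n
def load(n):
    z=np.load('pics/'+n+'.npz'); return z['im'],z['d'],dict(K=z['K'],k1=float(z['k1']),view=z['view'])
def ray(cal,uv):
    uv=np.atleast_2d(uv).astype(float); K=cal['K']
    p=np.c_[(uv[:,0]-K[0,2])/K[0,0],(uv[:,1]-K[1,2])/K[1,1]]
    q=p.copy()
    for _ in range(20): q=p/(1+cal['k1']*(q**2).sum(1,keepdims=True))
    return np.c_[q,np.ones(len(q))]
def cw(cal,P):  # cam->world
    V=np.array(cal['view']); return (P-V[:3,3])@V[:3,:3]
def pts(cal,uv,depth): return cw(cal,ray(cal,uv)*np.atleast_1d(depth)[:,None])
def onz(cal,uv,z):
    o=cw(cal,np.zeros((1,3)))[0]; w=cw(cal,ray(cal,uv))-o
    return o+w*((z-o[2])/w[:,2])[:,None]
def cloud(n):
    im,d,cal=load(n); v,u=np.mgrid[:d.shape[0],:d.shape[1]]
    P=pts(cal,np.c_[u.ravel(),v.ravel()],d.ravel()).reshape(*d.shape,3); P[d==0]=np.nan; return im,P,cal
def toolR():
    q=sense()['ee_rot']; return R.from_quat([q[1],q[2],q[3],q[0]])
def proj(cal,P):
    V=np.array(cal['view']); c=np.atleast_2d(P)@V[:3,:3].T+V[:3,3]; q=c[:,:2]/c[:,2:]; q=q*(1+cal['k1']*(q**2).sum(1,keepdims=True))
    return q*[cal['K'][0,0],cal['K'][1,1]]+cal['K'][:2,2]
E
python3 - <<'E'
from h import *
print(sense())
a=[grab(c,c+'0') for c in('scene','top','wrist')]
im=[load(x)[0] for x in a]
save('both0.png',np.vstack([cv2.resize(im[0],(400,300)),cv2.resize(im[1],(400,300))]))
E
```

```text
pics
{'time': 0.0, 'qpos': array([ 9.42914057e-01,  2.45795380e-01,  1.55906290e+00,  5.37967283e-08,
        1.33871973e+00, -1.74099210e-01]), 'dq': array([-1.79621185e-03,  8.09841418e-04,  1.29416128e-03, -9.04222553e-05,
        1.10178335e-03, -4.91941669e-04]), 'joint_efforts': array([ 1.17786400e-03, -4.29504991e+01, -3.26129401e+01, -1.06867021e-04,
        5.19532754e-03,  1.23973578e-05]), 'tool_pos': array([284.58614782, 583.74049971, 230.16601492]), 'ee_rot': array([-3.87495904e-04,  2.24949709e-01,  9.74369870e-01, -9.13921276e-04]), 'ft_force': array([ 0.32823989,  0.24066431, -0.063183  ]), 'wrist_torque': array([0.02914964, 0.01148031, 0.02928044]), 'grasp_force': 0.0, 'opening': 85.11056901777897}
```

View pics/scene0.png

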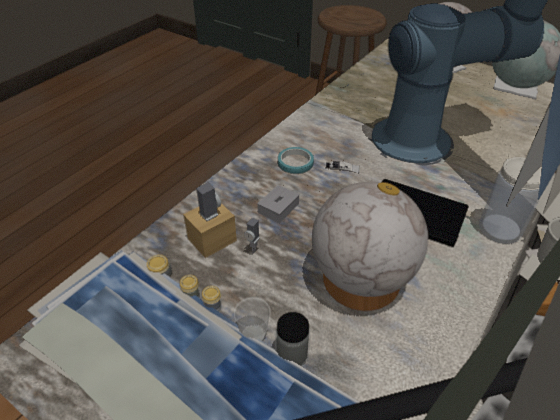

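View pics/top0.png

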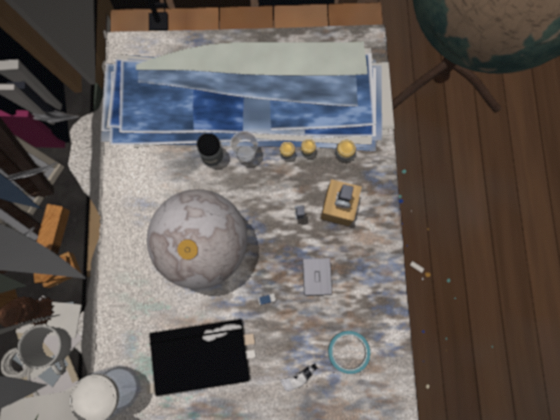

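The gauge candidates are:
- The grey-handled gauge in the wooden stand: scene (207,203), top (344,197).
- A smaller free-standing one: scene (252,235), top (300,212).

The one in the stand fits the description. Next: a crop to confirm it, and measurements.

```bash
python3 - <<'E'
from h import *
im,P,cal=cloud('top0')
sc=load('scene0')[0]
save('crop1.png',np.hstack([cv2.resize(im[170:320,170:370],(400,300),interpolation=3),cv2.resize(sc[170:270,180:310],(390,300),interpolation=3)]))
for n,(u,v) in dict(gauge=(344,190),g2=(300,211),stand=(330,210),block=(310,265),slot=(317,276),plate=(187,250),eraser=(267,299),table=(290,330),jarA=(288,148),jarB=(308,147),jarC=(346,148)).items(): print(n,P[v,u].round(1))
Z=P[...,2];v,u=np.mgrid[:420,:560]
def blob(name,m):
    m=m.astype(np.uint8); c,_=cv2.findContours(m,0,1)
    if not c: print(name,'none');return
    c=max(c,key=cv2.contourArea); mm=np.zeros_like(m);cv2.drawContours(mm,[c],-1,1,-1);mm=(mm>0)&(m>0)
    Q=P[mm]; z=np.median(Q[:,2]); W=onz(cal,c[:,0,:],z)[:,:2].astype(np.float32); print(name,mm.sum(),'z',z.round(1),'rect',cv2.minAreaRect(W))
roi=lambda a,b,c,d:(u>=a)&(u<b)&(v>=c)&(v<d)
blob('stand',roi(310,375,170,235)&(abs(Z-75)<8))
blob('handle',roi(310,375,170,235)&(abs(Z-149)<12))
blob('block',roi(290,345,250,310)&(abs(Z-30)<6))
hsv=cv2.cvtColor(im,cv2.COLOR_RGB2HSV)
br=roi(165,215,230,270)&(hsv[...,1]>120)&(hsv[...,0]<30)
Q=P[br];Q=Q[~np.isnan(Q[:,0])];c=np.median(Q,0);Q=Q[np.linalg.norm(Q-c,axis=1)<25];
n=np.linalg.svd(Q-Q.mean(0),full_matrices=False)[2][2];n*=np.sign(n[2]);print('plate',len(Q),Q.mean(0),n,np.degrees(np.arccos(n[2])))
from scipy.optimize import least_squares
g=roi(145,250,185,290)&(Z>90)&~br;G=P[g]
r=least_squares(lambda p:np.linalg.norm(G-p[:3],axis=1)-105,[*(Q.mean(0)-[0,0,100])],loss='soft_l1');print('sphere',r.x,np.median(abs(r.fun)))
E
```

```text
gauge [ 605.9 -191.3  149.1]
g2 [ 576.  -101.3   90.7]
stand [ 579.1 -168.8   76.7]
block [ 463.2 -122.4   31.4]
slot [ 439.2 -138.3   17.3]
plate [479.6 126.2 219.8]
eraser [391.3 -23.1  12.2]
table [321.6 -72.9   0.9]
jarA [736.4 -82.6  46.7]
jarB [ 737.3 -129.4   47. ]
jarC [ 735.3 -219.5   36.9]
stand 835 z 75.1 rect ((602.7225341796875, -196.3013153076172), (72.4853744506836, 82.166015625), 73.70674133300781)
handle 186 z 148.6 rect ((601.5717163085938, -195.4588165283203), (26.51189613342285, 33.258426666259766), 75.75935363769531)
block 924 z 29.8 rect ((439.2315368652344, -136.60806274414062), (79.82192993164062, 61.94919204711914), 0.6284070611000061)
plate 288 [481.29479906 125.49131271 220.64318043] [-0.35898122  0.06449061  0.93111409] 21.390847627649695
sphere [517.88274656 120.5657884  119.53604385] 0.7979615038595824
```

View pics/crop1.png

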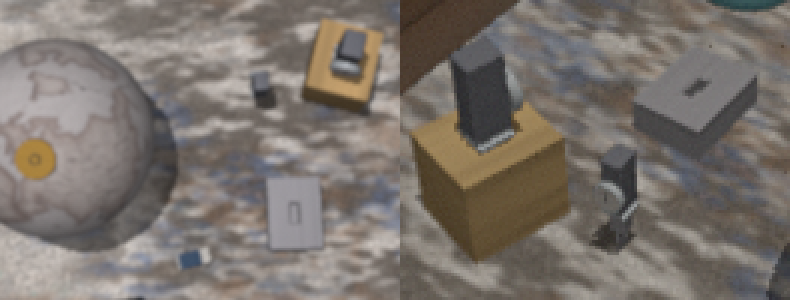

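The crop confirms it: the gauge in the stand has a 33x26 mm handle top at z about 149 mm, which matches 19+130. The free one at top (300,212) is smaller, about 91 mm tall. The dial faces -x, so gauge x lies about -15° from world x. Moving above it.

play_rows --motion '[[[0,0,-0.04,0,0,-0.0915,-1],[0,0,-0.04,0,0,-0.0915,-1],[-0.0244,-0.0317,0,0,0,0,-1],[-0.0244,-0.0317,0,0,0,0,-1],[-0.0244,-0.0317,0,0,0,0,-1],[-0.0244,-0.0317,0,0,0,0,-1],[-0.0244,-0.0317,0,0,0,0,-1],[-0.0244,-0.0317,0,0,0,0,-1]]]'

```text
time: 0.82
tool_pos: [375.2, 360.0, 311.0]
ee_rot: [-0.0, 0.135, 0.991, -0.0]
ft_force: [0.9, 0.2, 0.3]
opening: 85.5
grasp_force: 0.0
```

play_rows --motion '[[[-0.0244,-0.0317,0,0,0,0,-1],[-0.0244,-0.0317,0,0,0,0,-1],[-0.0244,-0.0317,0,0,0,0,-1],[-0.0244,-0.0317,0,0,0,0,-1],[-0.0244,-0.0317,0,0,0,0,-1],[-0.0244,-0.0317,0,0,0,0,-1],[-0.0244,-0.0317,0,0,0,0,-1],[-0.0244,-0.0317,0,0,0,0,-1]]]'

```text
time: 1.48
tool_pos: [495.5, 63.3, 311.2]
ee_rot: [0.0, 0.135, 0.991, 0.0]
ft_force: [0.6, 0.1, 0.4]
opening: 85.3
grasp_force: 0.0
```

play_rows --motion '[[[-0.0244,-0.0317,0,0,0,0,-1],[-0.0244,-0.0317,0,0,0,0,-1],[-0.0244,-0.0317,0,0,0,0,-1],[-0.0244,-0.0317,0,0,0,0,-1],[-0.0244,-0.0317,0,0,0,0,-1],[-0.0244,-0.0317,0,0,0,0,-1],[-0.0244,-0.0317,0,0,0,0,-1],[0,0,0,0,0,0,-1]]]'

```text
time: 2.15
tool_pos: [601.3, -200.3, 309.5]
ee_rot: [-0.001, 0.138, 0.99, -0.001]
ft_force: [0.1, 0.7, -0.2]
opening: 85.5
grasp_force: 0.0
```

```bash
python3 - <<'E'
from h import *
s=sense();print(s['tool_pos'],s['ee_rot'],s['dq'].round(3)); R0=toolR(); T=s['tool_pos']
grab('wrist','wrist1'); im,P,cal=cloud('wrist1'); Z=P[...,2]
s=sense();print(s['tool_pos'])
def blob(name,m):
    m=m.astype(np.uint8); c,_=cv2.findContours(m,0,1)
    c=max(c,key=cv2.contourArea); mm=np.zeros_like(m);cv2.drawContours(mm,[c],-1,1,-1);mm=(mm>0)&(m>0)
    z=np.median(Z[mm]); W=onz(cal,c[:,0,:],z)[:,:2].astype(np.float32); print(name,mm.sum(),'z',z.round(1),'rect',cv2.minAreaRect(W), c[:,0].mean(0))
blob('stand',(abs(Z-75)<6))
blob('handle',(abs(Z-149)<5))
blob('block',(abs(Z-30)<5))
E
```

```text
[ 601.33244262 -200.28597674  309.52637251] [-6.34126983e-04  1.37824017e-01  9.90456317e-01 -6.50264173e-04] [ 0.066 -0.063  0.069  0.043  0.04   0.048]
[ 600.70901694 -197.41806458  309.70943109]
stand 2544 z 74.6 rect ((602.7030639648438, -198.0760498046875), (69.97412872314453, 80.49472045898438), 73.74126434326172) [284.57983193 173.47478992]
handle 1474 z 149.1 rect ((551.8204345703125, 33.985382080078125), (123.2132568359375, 26.53934669494629), 21.2586612701416) [515.08333333  62.39506173]
block 6583 z 33.5 rect ((793.9921264648438, -94.54661560058594), (406.4772033691406, 125.2777328491211), 79.84152221679688) [400.52304609 263.98296593]
```

View pics/wrist1.png

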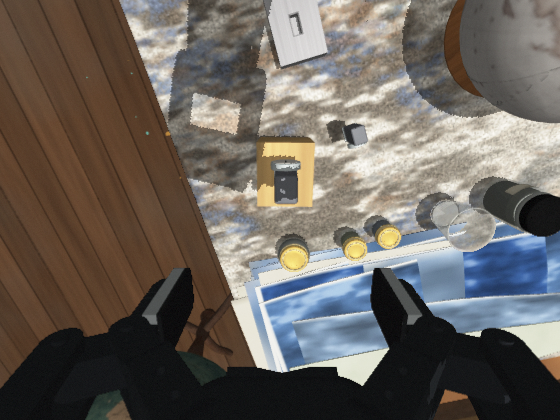

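Wrist view: the gauge stands in its stand at (287,185), the block slot is at (295,25), and the small gauge is at (356,133). Now the handle and slot measurements.

```bash
python3 - <<'E'
from h import *
im,P,cal=cloud('wrist1'); Z=P[...,2]
near=lambda x,y,r:np.hypot(P[...,0]-x,P[...,1]-y)<r
def blob(name,m,z=None):
    m=m.astype(np.uint8); c,_=cv2.findContours(m,0,1)
    c=max(c,key=cv2.contourArea); mm=np.zeros_like(m);cv2.drawContours(mm,[c],-1,1,-1);mm=(mm>0)&(m>0)
    z0=np.median(Z[mm]); z=z or z0; W=onz(cal,c[:,0,:],z)[:,:2].astype(np.float32); print(name,mm.sum(),'z',z0.round(1),'rect',cv2.minAreaRect(W))
blob('handle',near(602,-197,45)&(abs(Z-149)<6))
blob('block',near(440,-137,65)&(abs(Z-30)<5))
for n in('wrist1','top0'):
    im,P,cal=cloud(n); Z=P[...,2]
    g=cv2.cvtColor(im,cv2.COLOR_RGB2GRAY)
    b=near(440,-137,14)
    print(n,Z[b].min(), np.percentile(g[b],[5,50,95]))
    blob('slotdepth',near(440,-137,18)&(Z<26))
    W=onz(cal,np.argwhere(near(440,-137,18)&(Z<26))[:,::-1],30); print(W.mean(0),np.ptp(W,axis=0))
E
```

```text
handle 684 z 148.3 rect ((601.9028930664062, -197.4786376953125), (23.47857093811035, 29.088510513305664), 74.14019775390625)
block 2942 z 29.5 rect ((441.34185791015625, -138.346923828125), (60.13861083984375, 74.76054382324219), 89.82661437988281)
wrist1 13.198866601424601 [ 78. 209. 215.]
slotdepth 168 z 15.7 rect ((435.58270263671875, -137.02188110351562), (22.092533111572266, 10.046009063720703), 0.41701605916023254)
[ 438.5036707  -138.47754511   30.        ] [2.13819275e+01 9.75188889e+00 1.13686838e-13]
top0 12.26716257672891 [123. 141. 154.]
slotdepth 44 z 16.6 rect ((438.3169860839844, -137.14126586914062), (11.351142883300781, 24.804983139038086), 87.04380798339844)
[ 439.0573865  -136.09948638   30.        ] [3.14094891e+01 2.98667505e+01 2.27373675e-13]
```

play_rows --motion '[[[0,0,0.035,0,0,0,-1],[0,0,0.035,0,0,0,-1],[0,0,0.035,0,0,0,-1],[0,0,0.035,0,0,0,-1],[0,0,0.02,0,0,0,-1],[0,0,0,0,0,0,-0.3],[0,0,0,0,0,0,-0.3],[0,0,0,0,0,0,-0.3]]]'

```text
time: 2.87
tool_pos: [601.7, -194.3, 153.5]
ee_rot: [0.002, 0.135, 0.991, -0.001]
ft_force: [1.2, -0.4, 0.7]
opening: 55.8
grasp_force: 0.0
```

```bash
python3 - <<'E'
from h import *
s=sense();print(s); T=s['tool_pos']
print('tool-frame shift to gauge', toolR().inv().apply(np.array([602,-197,102])-T))
E
```

```text
{'time': 2.8667, 'qpos': array([-4.91392503e-01,  2.79765260e-01,  1.66465366e+00,  4.01083506e-05,
        1.19396939e+00, -1.79210707e+00]), 'dq': array([-4.01722735e-03, -1.45182371e-02, -2.14027636e-02, -2.75736297e-04,
       -3.52567585e-03, -8.66599880e-05]), 'joint_efforts': array([ 5.36470616e-02, -4.05643952e+01, -2.90987974e+01,  1.50261014e-03,
        3.48519010e-02,  8.91440068e-04]), 'tool_pos': array([ 601.65341267, -194.26979018,  153.54006363]), 'ee_rot': array([ 1.50802799e-03,  1.34637930e-01,  9.90893567e-01, -5.41443545e-04]), 'ft_force': array([ 1.21620081, -0.37113375,  0.6835229 ]), 'wrist_torque': array([-0.00107831,  0.01298585, -0.01399058]), 'grasp_force': 0.0, 'opening': 55.83375971212486}
tool-frame shift to gauge [-0.90095403 -2.50437221 51.54482253]
```

play_rows --motion '[[[-0.0005,-0.002,0.02,0,0,0,-0.3],[0,0,0.02,0,0,0,-0.3],[0,0,0.0115,0,0,0,-0.3],[0,0,0,0,0,0,0.2],[0,0,0,0,0,0,1],[0,0,0,0,0,0,1],[0,0,0,0,0,0,1],[0,0,0,0,0,0,1]]]'

```text
time: 3.53
tool_pos: [601.7, -196.8, 101.7]
ee_rot: [0.002, 0.135, 0.991, -0.001]
ft_force: [-0.0, -0.6, 4.0]
opening: 23.6
grasp_force: 59.7
```

play_rows --motion '[[[0,0,0,0,0,0,1],[0,0,0,0,0,0,1],[0,0,0,0,0,0,1],[0,0,0,0,0,0,1],[0,0,0,0,0,0,1],[0,0,0,0,0,0,1],[0,0,0,0,0,0,1],[0,0,0,0,0,0,1]]]'

```text
time: 4.2
tool_pos: [601.7, -196.8, 101.7]
ee_rot: [0.001, 0.135, 0.991, -0.0]
ft_force: [0.2, 0.6, 5.8]
opening: 23.6
grasp_force: 59.9
```

play_rows --motion '[[[0,0,-0.005,0,0,0,1],[0,0,-0.01,0,0,0,1],[0,0,-0.015,0,0,0,1],[0,0,-0.015,0,0,0,1],[0,0,-0.015,0,0,0,1],[0,0,-0.015,0,0,0,1],[0,0,-0.015,0,0,0,1],[0,0,0,0,0,0,1]]]'

```text
time: 4.87
tool_pos: [602.1, -197.2, 194.0]
ee_rot: [0.003, 0.135, 0.991, -0.001]
ft_force: [-0.1, 0.1, -0.1]
opening: 23.2
grasp_force: 59.2
```

```bash
python3 - <<'E'
from h import *
s=sense();T=s['tool_pos'];print(T,s['ee_rot'],s['ft_force'],s['opening'])
Rt=toolR(); print('tool y deg',np.degrees(np.arctan2(*Rt.as_matrix()[1::-1,1])))
print('slot shift in tool', Rt.inv().apply(np.array([439,-137.3,T[2]])-T))
grab('wrist','wrist2')
im,P,cal=cloud('wrist2')
Tw=T+np.array([0,0,1])*0
for h in (130,61,28,0):
  print(h,proj(cal,T+Rt.apply([0,0,83-h])) )
E
```

```text
[ 602.05924758 -197.19573115  193.97272912] [ 0.00276611  0.13495824  0.9908468  -0.00111276] [-0.07298402  0.05830623 -0.13325066] 23.154717602171672
tool y deg 74.48727888769604
slot shift in tool [173.13541708  14.10320626  -1.0216445 ]
130 [[282.86325406 330.08169517]]
61 [[282.62457445 249.19845143]]
28 [[282.56261275 228.21157936]]
0 [[282.52281375 214.73367318]]
```

View pics/wrist2.png

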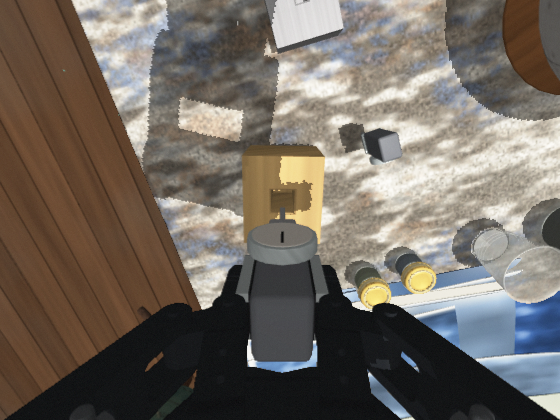

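Wrist view: the gauge is held straight, with the dial at (282,240) and the blade tip at (282,212), as predicted. Moving over the slot.

play_rows --motion '[[[0.0346,0.0028,0,0,0,0,1],[0.0346,0.0028,0,0,0,0,1],[0.0346,0.0028,0,0,0,0,1],[0.0346,0.0028,0,0,0,0,1],[0.0346,0.0028,0,0,0,0,1],[0,0,0,0,0,-0.0935,1],[0,0,0,0,0,-0.0935,1],[0,0,0,0,0,-0.0935,1]]]'

```text
time: 5.58
tool_pos: [436.2, -135.9, 188.6]
ee_rot: [-0.001, -0.007, 1.0, 0.0]
ft_force: [0.6, 0.1, -1.3]
opening: 23.2
grasp_force: 59.3
```

play_rows --motion '[[[0,0,0.02,0,0,0,1],[0,0,0.02,0,0,0,1],[0,0,0.015,0,0,0,1],[0,0,0.01,0,0,0,1],[0,0,0,0,0,0,1],[0,0,0,0,0,0,1],[0,0,0,0,0,0,1],[0,0,0,0,0,0,1]]]'

```text
time: 6.25
tool_pos: [438.3, -137.0, 125.9]
ee_rot: [0.001, -0.005, 1.0, -0.001]
ft_force: [-0.8, 0.1, -1.3]
opening: 23.5
grasp_force: 59.3
```

```bash
python3 - <<'E'
from h import *
s=sense();T=s['tool_pos'];print(T,s['ee_rot'],s['ft_force'],s['opening'],s['dq'].round(3))
Rt=toolR(); print('tool y deg',np.degrees(np.arctan2(*Rt.as_matrix()[1::-1,1])))
grab('wrist','wrist3');grab('top','top3')
im,P,cal=cloud('wrist3')
tip=T+Rt.apply([0,0,82.7]); print('tip',tip)
print(proj(cal,tip), proj(cal,[439,-137.3,30]))
m=(np.hypot(P[...,0]-440,P[...,1]+137)<18)&(P[...,2]<26)
W=onz(cal,np.argwhere(m)[:,::-1],30)
print('slot px',m.sum(), W[:,:2].min(0),W[:,:2].max(0))
top=load('top3'); 
a=cv2.resize(im[130:310,180:380],(400,360),interpolation=3); b=cv2.resize(top[0][230:320,267:367],(400,360),interpolation=3)
save('crop3.png',np.hstack([a,b]))
E
```

```text
[ 438.32283989 -137.02905996  125.92642357] [ 8.83539952e-04 -4.85880072e-03  9.99987642e-01 -5.72548852e-04] [-0.84319365  0.08815274 -1.32543816] 23.531915720589623 [-0.001 -0.002  0.    -0.001 -0.001  0.001]
tool y deg 90.55672183134932
tip [ 438.46943572 -137.12304831   43.22660691]
[[283.11247085 215.2027583 ]] [[282.86051457 210.40149926]]
slot px 229 [ 426.86604417 -142.88351111] [ 445.58611892 -133.18594125]
```

View pics/crop3.png

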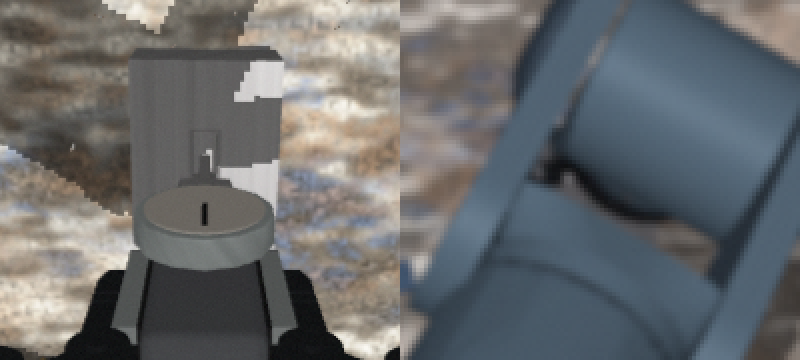

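```bash
python3 - <<'E'
from h import *
im,P,cal=cloud('wrist3')
for x in(429,430,431,432): print(x,proj(cal,[x,-137.1,43.2]))
print('slot edge', [proj(cal,[x,-137.1,30])[0].round(1) for x in (426,427,428,429)])
g=cv2.cvtColor(im,cv2.COLOR_RGB2GRAY); print(g[190:225,282]);print(g[200,272:296]);print(g[212,272:296])
E
```

```text
429 [[283.26729505 203.40902157]]
430 [[283.25396009 204.66731825]]
431 [[283.24066049 205.92226999]]
432 [[283.22739612 207.17388991]]
slot edge [array([283.3, 194.9]), array([283.3, 196.1]), array([283.2, 197.3]), array([283.2, 198.5])]
[ 99  99  99  99  94  90  99  96  97  98 100  96  97  98  97  99 104 129
  74  75  73  75  73  75  74  74  75  75  73  74  73  76  87 104 102]
[ 95  97  90  81  86  96  97  96  99 100 100  99  95  96  94  94  78  86
  90  98  98  97  96  96]
[ 99  95  92  84  84  97  98  91  76  76  73  75  72 182 120  95  82  96
  95 101 101  99  97  97]
```

Wrist crop: blade and slot are centred sideways, at crop x of about 205. Along the slot the blade sits about 2 mm too far from the robot, so I correct that and enter.

play_rows --motion '[[[0.002,0,0.004,0,0,0,1],[0,0,0.005,0,0,0,1],[0,0,0.004,0,0,0,1],[0,0,0.002,0,0,0,1],[0,0,0.002,0,0,0,1],[0,0,0.002,0,0,0,1],[0,0,0,0,0,0,1],[0,0,0,0,0,0,1]]]'

```text
time: 7.02
tool_pos: [435.6, -136.6, 105.7]
ee_rot: [-0.0, -0.005, 1.0, 0.0]
ft_force: [-0.3, 0.2, -1.3]
opening: 22.9
grasp_force: 59.3
```

```bash
python3 - <<'E'
from h import *
s=sense();print(s['tool_pos'],s['ft_force'],s['wrist_torque'],toolR().as_matrix()[:,2])
E
```

```text
[ 435.57545674 -136.58900864  105.69101116] [-0.30237012  0.21309497 -1.27242552] [-0.0059164   0.00429843  0.01005819] [-1.93971468e-04  7.05154254e-05 -9.99999979e-01]
```

The tip is 7 mm below the mouth with no added force, so it's in the slot. Pressing to half travel.

play_rows --motion '[[[0,0,0.003,0,0,0,1],[0,0,0.003,0,0,0,1],[0,0,0.003,0,0,0,1],[0,0,0.002,0,0,0,1],[0,0,0.002,0,0,0,1],[0,0,0,0,0,0,1],[0,0,0,0,0,0,1],[0,0,0,0,0,0,1]]]'

```text
time: 7.68
tool_pos: [435.8, -136.7, 93.1]
ee_rot: [0.0, -0.005, 1.0, -0.0]
ft_force: [-0.4, 0.0, 3.1]
opening: 23.3
grasp_force: 59.8
```

play_rows --motion '[[[0,0,0,0,0,0,1],[0,0,0,0,0,0,1],[0,0,0,0,0,0,1],[0,0,0,0,0,0,1],[0,0,0,0,0,0,1],[0,0,0,0,0,0,1],[0,0,0,0,0,0,1],[0,0,0,0,0,0,1]]]'

```text
time: 8.35
tool_pos: [435.7, -136.7, 92.9]
ee_rot: [0.0, -0.005, 1.0, -0.0]
ft_force: [-0.1, -0.3, 1.4]
opening: 23.5
grasp_force: 59.8
```

play_rows --motion '[[[0,0,0,0,0,0,1],[0,0,0,0,0,0,1],[0,0,0,0,0,0,1],[0,0,0,0,0,0,1],[0,0,0,0,0,0,1],[0,0,0,0,0,0,1],[0,0,0,0,0,0,1],[0,0,0,0,0,0,1]]]'

```text
time: 9.02
tool_pos: [435.7, -136.7, 92.8]
ee_rot: [0.0, -0.005, 1.0, -0.0]
ft_force: [1.0, 0.9, 2.7]
opening: 23.7
grasp_force: 59.7
```

Force rose about 3.5 N, so the blade is at half travel, and it was held over a second. Lifting out and going to a standoff above the pole, tilting 20°.

play_rows --motion '[[[0,0,-0.01,0,0,0,1],[0,0,-0.03,0,0,0,1],[0,0,-0.037,0,0,0,1],[0,0,-0.037,0,0,0,1],[0,0,-0.037,0,0,0,1],[0,0,-0.037,0,0,0,1],[0,0,-0.037,0,0,0,1],[0,0,-0.037,0,0,0,1]]]'

```text
time: 9.68
tool_pos: [434.5, -135.8, 356.3]
ee_rot: [-0.001, -0.005, 1.0, 0.001]
ft_force: [1.3, -0.5, -0.5]
opening: 23.6
grasp_force: 59.7
```

play_rows --motion '[[[0,0.02,0,0,0,0,1],[0,0.037,0,0,0,0,1],[0,0.037,0,0,0,0,1],[0,0.037,0,0,0,0,1],[0,0.037,0,0,0,0,1],[0,0.037,0,0,0,0,1],[0,0.037,0,0,0,0,1],[0,0.027,0,0,0,0,1]]]'

```text
time: 10.35
tool_pos: [431.5, 135.0, 354.5]
ee_rot: [-0.001, -0.006, 1.0, 0.0]
ft_force: [0.8, -0.3, -2.0]
opening: 23.7
grasp_force: 59.7
```

play_rows --motion '[[[0,0,0,0.012,-0.086,0,1],[0,0,0,0.012,-0.086,0,1],[0,0,0,0.012,-0.086,0,1],[0,0,0,0.012,-0.086,0,1],[0,0,0,0,0,0,1],[0,0,0,0,0,0,1],[0,0,0,0,0,0,1],[0,0,0,0,0,0,1]]]'

```text
time: 11.02
tool_pos: [433.3, 132.2, 354.9]
ee_rot: [0.17, -0.004, 0.985, -0.023]
ft_force: [-0.2, -0.5, -0.6]
opening: 23.6
grasp_force: 59.9
```

```bash
python3 - <<'E'
from h import *
from scipy.optimize import least_squares
s=sense();T=s['tool_pos'];print(T,s['ft_force'],s['opening'],s['dq'].round(3)); Rt=toolR();print(Rt.as_matrix().round(3))
grab('wrist','wrist4'); im,P,cal=cloud('wrist4'); Z=P[...,2]
tip=T+Rt.apply([0,0,82.7]);print('tip',tip,proj(cal,tip),'pole px',proj(cal,[481.3,125.5,220.6]))
hsv=cv2.cvtColor(im,cv2.COLOR_RGB2HSV)
d=np.linalg.norm(P-[481.3,125.5,220.6],axis=2)
br=(d<28)&(hsv[...,1]>120)&(hsv[...,0]<30)
Q=P[br]; n=np.linalg.svd(Q-Q.mean(0),full_matrices=False)[2][2];n*=np.sign(n[2]);print('plate',len(Q),Q.mean(0),n,'ext',np.ptp(Q,axis=0))
c=np.array([518,120.5,119.5]);dd=np.linalg.norm(P-c,axis=2);G=P[(abs(dd-105)<8)&(d>26)]
r=least_squares(lambda p:np.linalg.norm(G-p[:3],axis=1)-105,c,loss='soft_l1');print('sphere',len(G),r.x,np.median(abs(r.fun)))
m=Q.mean(0)-r.x;print(np.linalg.norm(m),m/np.linalg.norm(m))
v,u=np.nonzero(br);print('px',u.min(),u.max(),v.min(),v.max())
save('crop4.png',cv2.resize(im[100:310,140:420],(800,600),interpolation=3))
E
```

```text
[433.29704845 132.16217258 354.88691198] [-0.1792414  -0.45620747 -0.62957237] 23.639722752071666 [-0.001  0.007 -0.003 -0.002 -0.01  -0.   ]
[[-0.942 -0.001  0.336]
 [-0.017  0.999 -0.044]
 [-0.336 -0.047 -0.941]]
tip [461.08766337 128.53028787 277.08086378] [[283.13001998 215.73654296]] pole px [[282.55857946 194.83536267]]
plate 1227 [479.59117426 124.9930928  219.67653187] [-0.34190923  0.06056234  0.93777944] ext [36.59490741 38.24468058 17.82649047]
sphere 18698 [517.20274169 118.54668914 119.44552387] 0.3055575287487855
107.24943398549534 [-0.35069246  0.06010665  0.93455979]
px 262 302 173 213
```

View pics/crop4.png

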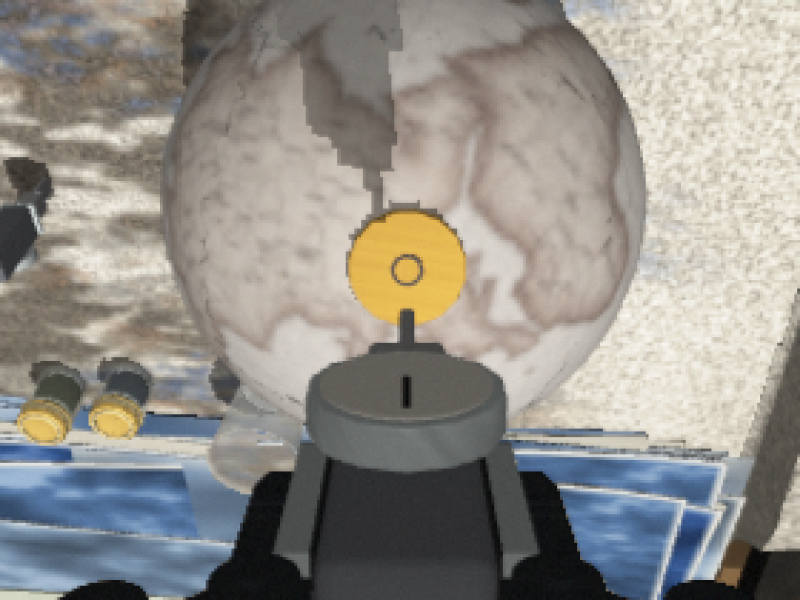

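The ring's centre is at about (282.5,194.5), matching the predicted pole pixel, and the tool axis is about 1° off the plate normal. Advancing 52 of about 60 mm to contact.

play_rows --motion '[[[0.002,-0.0005,0.01,0,0,0,1],[0,0,0.012,0,0,0,1],[0,0,0.012,0,0,0,1],[0,0,0.01,0,0,0,1],[0,0,0.006,0,0,0,1],[0,0,0.002,0,0,0,1],[0,0,0,0,0,0,1],[0,0,0,0,0,0,1]]]'

```text
time: 11.73
tool_pos: [448.9, 129.6, 305.6]
ee_rot: [0.171, -0.005, 0.985, -0.023]
ft_force: [0.7, -0.9, -1.2]
opening: 23.4
grasp_force: 59.9
```

```bash
python3 - <<'E'
from h import *
s=sense();T=s['tool_pos'];Rt=toolR();print(T,Rt.inv().apply(s['ft_force']))
grab('wrist','wrist5');cal=load('wrist5')[2];im=load('wrist5')[0]
tip=T+Rt.apply([-1.5,0,82.7]);print(tip, Rt.inv().apply(np.array([481,125.3,220.3])-tip),proj(cal,tip),proj(cal,[481,125.3,220.3]))
save('crop5.png',cv2.resize(im[140:260,210:370],(800,600),interpolation=3))
E
```

```text
[448.86758593 129.56945895 305.64453635] [-0.18675844 -0.86957601  1.41620308]
[478.22994041 125.97603623 228.40154669] [ 0.13919391 -0.29836718  8.58236074] [[283.11128375 217.56361861]] [[282.70926628 213.75788344]]
```

View pics/crop5.png

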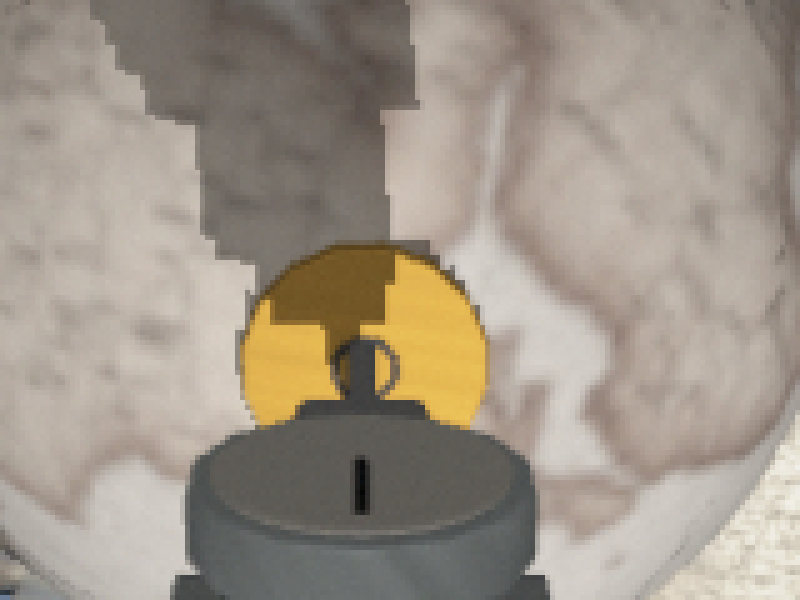

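The ring is at about (283,214), as predicted, and the blade is over it. Pressing slowly.

play_rows --motion '[[[0,0,0.003,0,0,0,1],[0,0,0.003,0,0,0,1],[0,0,0.002,0,0,0,1],[0,0,0.002,0,0,0,1],[0,0,0.002,0,0,0,1],[0,0,0,0,0,0,1],[0,0,0,0,0,0,1],[0,0,0,0,0,0,1]]]'

```text
time: 12.45
tool_pos: [452.8, 129.1, 294.3]
ee_rot: [0.171, -0.005, 0.985, -0.023]
ft_force: [-0.6, -0.4, 1.5]
opening: 23.5
grasp_force: 60.1
```

```bash
python3 - <<'E'
from h import *
F=[]
for i in range(8):
    s=sense();F.append(toolR().inv().apply(s['ft_force']));read_camera('wrist')
T=s['tool_pos'];Rt=toolR();print(T,np.mean(F,0),np.std(F,0))
tip=T+Rt.apply([-1.5,0,82.7]);print(Rt.inv().apply(np.array([481,125.3,220.3])-tip))
E
```

```text
[452.80838119 129.06888645 294.1239032 ] [ 0.48282766  0.2646321  -1.51890943] [0.38148153 0.47002604 0.41514007]
[-0.0560285  -0.34326101 -3.60258217]
```

play_rows --motion '[[[0,0,0.001,0,0,0,1],[0,0,0.001,0,0,0,1],[0,0,0,0,0,0,1],[0,0,0,0,0,0,1],[0,0,0,0,0,0,1],[0,0,0,0,0,0,1],[0,0,0,0,0,0,1],[0,0,0,0,0,0,1]]]'

```text
time: 13.52
tool_pos: [453.5, 129.0, 292.2]
ee_rot: [0.171, -0.005, 0.985, -0.023]
ft_force: [-1.5, -0.0, 1.7]
opening: 23.3
grasp_force: 60.2
```

```bash
python3 - <<'E'
from h import *
F=[]
for i in range(8):
    s=sense();F.append(toolR().inv().apply(s['ft_force']));read_camera('wrist')
T=s['tool_pos'];Rt=toolR();f=np.mean(F,0);print(T,f,s['time'])
tip=T+Rt.apply([-1.5,0,82.7]);e=Rt.inv().apply(np.array([481,125.3,220.3])-tip);print(e)
if -3.6<f[2]<-1.2 and -8<e[2]<-4 and s['grasp_force']>20: print(close_job())
E
```

```text
[453.45670835 128.96363284 292.15336331] [-0.21824835  0.2951424  -2.67977552] 13.8667
[-0.11842032 -0.32625494 -5.67899499]
the job is handed in; nothing more can be done
None
```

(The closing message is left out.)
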